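# Lock the conservation turntable and stand the flask on it

## Task

Get the pottery turntable ready: take the steel locking pin out of its wooden block, put it down through whichever of the wheel's two holes is not covered by the upturned bowl, and, with its tip resting on the hidden plate underneath, turn the wheel with the pin until the tip finds one of the plate's holes and the pin drops fully home, its collar flush on the wheel. With the wheel locked, stand the tall brown terracotta flask upright in the middle of it. The upturned bowl and the flat sherd stay on the wheel where they lie and ride round with it; leave the dish and the bottle alone.

Things in the scene. Friction and masses are not known exactly. Their poses are not given: they have to be found in the camera images.
- wheel_mid (a point): centre of the top face of the turntable's white round wheel: 300 mm across, 20 mm thick, top face 54 mm above the table; it turns either way about its vertical axis with light friction (about 0.06 N m)
- turntable: the turntable's fixed black round foot, origin on the wheel's axis at table height. In it, 2 mm under the wheel and hidden by it, lies a fixed flat steel plate with ten holes 36 degrees apart, 105 mm from the axis, each 20 mm wide, 24 mm deep; where round the circle is unknown. None is under a wheel hole at the start (8 degrees off or more); turning up to 36 degrees either way brings one under
- hole_a (a point): centre of the mouth, on the wheel's top face, of one of the wheel's two through holes, 18 mm wide and 105 mm from the wheel's axis; it turns with the wheel
- hole_b (a point): the same for the other hole, across the wheel from the first. One of the two holes is covered by the upturned bowl at the start, the other is open
- pin: plain steel locking pin, 106 mm long, about 0.22 kg, upright in its block at the start, tip 16 mm above the table. Origin at its tip, z along it towards the handle: shaft 14 mm thick from 0 to 44 mm (first 4 mm tapered to 9 mm), collar 34 mm across from 44 to 50 mm, round handle 26 mm across from 50 to 106 mm
- pin_grip (a point): point on the pin's axis in its handle, 80 mm above the tip, a good height to grip. In a wheel hole with the tip on the hidden plate, the tip is 22 mm below the wheel's top face and the collar 22 mm above it; dropped home, the tip is 44 mm below the top face and the collar lies on the wheel
- pinblock: wooden block 90 x 90 x 60 mm fixed to the table with a hole in its top in which the pin stands, collar on the block's top; it lies beside the turntable, left or right. Origin at the centre of its underside
- flask: closed brown terracotta flask standing on the table beside the turntable, 105 mm tall, body 62 mm across between 30 and 70 mm height, foot 56 mm, neck 40 mm; about 0.3 kg. Origin at the centre of its foot, z up
- bowl: small upturned brown terracotta bowl, 76 mm across and 48 mm tall, narrowing upward, standing loose on the wheel over one of the holes. Origin at the centre of its underside, z up
- sherd_mid (a point): centre of a flat brown terracotta sherd, about 62 x 44 x 12 mm, lying loose on the wheel beside the open hole, its middle about 58 mm from that hole's centre
- dish: blue ceramic dish 120 mm across, 45 mm tall, on the table beyond and beside the turntable; origin at the centre of its underside; not part of the work
- bottle: pale, clear plastic bottle with a blue cap, 66 mm across, 200 mm tall, standing beyond and beside the turntable; origin at the centre of its underside; not part of the work
Mind the look-alikes: they are no part of the job. What is shaped like the flask but blue or white is not meant.

How it is judged:
On the way, in this order (a step that is already met when the one before it is completed fails the run):
1. the pin is down in a wheel hole, its tip on the hidden plate ((horizontal distance between pin and hole_a below 0.008 m or horizontal distance between pin and hole_b below 0.008 m) and angle between pin's own z axis and vertical below 0.35 rad and z of pin in the frame of wheel_mid between -0.03 and -0.016 m), for 0.2 s.
2. the wheel has been turned with the pin until the pin dropped home in the hidden plate ((horizontal distance between pin and hole_a below 0.006 m or horizontal distance between pin and hole_b below 0.006 m) and angle between pin's own z axis and vertical below 0.15 rad and z of pin in the frame of wheel_mid below -0.04 m), for 0.2 s.
3. the flask stands in the middle of the locked wheel (all of step 2 and horizontal distance between flask and wheel_mid below 0.02 m and z of flask in the frame of wheel_mid between -0.004 and 0.004 m and angle between flask's own z axis and vertical below 0.1 rad), for 0.2 s.
At the end, for the whole second after the job is handed in: Pin upright in a wheel hole (6 mm), tip 40 mm or more below the wheel's top; flask upright on the wheel within 20 mm of its centre; upturned bowl upright on the wheel within 40 mm of a hole centre, sherd within 90 mm of one; all at rest (all of step 3 and (horizontal distance between bowl and hole_a below 0.04 m or horizontal distance between bowl and hole_b below 0.04 m) and angle between bowl's own z axis and vertical below 0.15 rad and height (world z) of bowl above 0.048 m and (horizontal distance between sherd_mid and hole_a below 0.09 m or horizontal distance between sherd_mid and hole_b below 0.09 m) and height (world z) of sherd_mid above 0.052 m and linear speed of each of pin, flask, bowl, sherd below 0.02 m/s); the robot touches nothing.
It fails at once if the upturned bowl is lifted, tipped or pushed off its hole (not (horizontal distance between bowl and hole_a below 0.04 m or horizontal distance between bowl and hole_b below 0.04 m) or angle between bowl's own z axis and vertical above 0.5 rad or height (world z) of bowl above 0.075 m).
It fails at once if the sherd is lifted or pushed away from its place on the wheel (not (horizontal distance between sherd_mid and hole_a below 0.09 m or horizontal distance between sherd_mid and hole_b below 0.09 m) or height (world z) of sherd_mid above 0.085 m).
It fails at once if the dish or the bottle is moved by more than 30 mm (distance of any of dish, bottle from where it was at the start of the episode above 0.03 m).
It also fails if it takes over 72 s, if anything falls off the work surface, if the arm or the gripper's body presses on something with over 40 N, if the wrist force passes 120 N, or if a joint passes its speed limit or range.

## Robot

A 7-joint arm with a two-finger parallel gripper is mounted at the origin on the work surface. World frame = base frame: x ahead of the robot, y to its left, z up, the work surface at z = 0. Lengths are in m, angles in rad, forces in N, time in s.
With the tool pointing down it reaches from about 0.4 to 0.85 m from the base axis. Payload 4.4 kg.
Tool frame: the origin (TCP) lies at the very end of the fingers, on their centre line; the grasp point (between the pads) lies 19 mm behind it (env.grip_point_offset is the z of the grasp point in the tool frame, in m); z points along the fingers, y is the line along which they close (so a half turn about z gives the same grasp; the last joint's range is limited). The gripper opens to 94 mm and grips with 3 to 60 N. Pads are 16 mm wide; open, the fingers measure 119 mm over their backs; the gripper's body (75 mm by 177 mm) begins 78 mm behind the grasp point.
Start: joints at [1.218, 0.628, 0.038, 1.517, -0.027, 0.996, -0.02], TCP at [0.184, -0.623, 0.205] pointing down, gripper open.
Joint ranges: [-3.06, 3.06], [-0.37, 2.12], [-1.25, 1.32], [0.18, 2.47], [-1.1, 4.24], [0.23, 1.98], [-2.94, 2.94]. Speed limits (rad/s): [2.57, 2.57, 3.14, 3.14, 3.14, 3.14, 3.14].

## Interface

Orientations are given as a rotation vector (axis times angle).
In Python, from rig import env gives the robot as it stands.
- The arm moves only by the tool drive_tool, never from a script. Its argument "motion" is a list of rows, each an object with "delta_pos": the shift along the tool's x, y, z normalised to -1 to 1, where 1 is 0.8 m, a list of three; "rot": the turn, a rotation vector about the tool's x, y, z normalised to -1 to 1, where 1 is pi/2 rad, a list of three; "jaw": the closure, from -1 (fully open) to 1 (shut). In form: [{"delta_pos": [tx, ty, tz], "rot": [ax, ay, az], "jaw": jaw}, ...]. A call has 1 to 10 rows; each row shifts and turns the commanded pose from where the row before left it, along the tool's axes as they then stand; what a row does not reach is not made up. A row lasts 1/8 s, in which the tool goes at most 62.5 mm and 10.7 degrees, less where a joint would pass 70% of its speed; a pose out of reach is approached as far as the arm can. A call with a number of a shift or a turn outside -1 to 1 is refused whole. A call with a gripper value outside its range is refused whole. The fingers move at their own pace and stop on an object; "force" is the grip in N (left out, the last holds). Time passes only in rows, so rows that do not move let the fingers close. It gives the time, the measured TCP pose, the force, the opening and the grip force at its end, in the units of the state.
- env.get_obs(): the state, without advancing time (a new reading comes with each control period).
- env.camera(name): name is "scene" or "top" or "wrist"; returns a dict with "frame" (480x640x3 uint8, red, green, blue), "K" (3x3 intrinsics, pixels), "position" and "rotation" of the camera in the world; the wrist camera has in their place "mount" (4x4, takes a point from camera to tool coordinates, whose origin is the TCP and whose axes are the flange's). Camera axes: x right, y down, z forward; pixel columns grow to the right and rows downward; lengths in m; the calibration is good to about 2 mm. A picture is of the moment at which its call begins: read the wrist's pose just before it. There is no depth.
- env.hand_in(): hands the job in; it is judged then, once.
Trained networks look in the newest picture that a camera, given by its name, has taken for a name from the list of things; names that differ only in an ending like _2 or _b are one class to them, and where a whole thing is asked for, a point or a joint stands for the part that bears it (a point fixed in the world has none). Each returns a list of dicts, best first, with "p" (0 to 1); they miss things now and then, are a little off and sometimes report something else, mostly with a low value. They report only what shows in the picture. A call takes as long as a camera call. They do not tell look-alikes from the thing itself.
- env.outline_of(camera, thing): "pixels" (480x640 bool, what is visible of it) and "box" ([left, top, right, bottom] in pixels, round what is visible of it).
The state is a dict: "time_s": time; "q": joint angles; "dq": joint speeds; "effort": joint torques, N m; "tcp_pos": TCP position; "eef_rot": TCP orientation; "wrist_force": force on the tool from outside, world axes, zero at the start; "torque": the same for the moment, N m; "gripper_width": opening from 0.0 (shut) to 1.0 (fully open); "gripper_force": force on a finger pad.
Only numpy, scipy, OpenCV 4.12 (cv2) and the standard library are available. Lean on these libraries where they do the work, as an engineer would, in place of code of your own. Each camera call takes 0.05 s, during which the arm holds its last target. There are 200 camera calls.

## Working session

There is one attempt and no reset: what is moved stays moved. The work goes in short steps, Python scripts to look and compute and a tool call to move; the robot and the scene stay as the last step left them, time stands still between calls to the robot, and variables do not carry over. Pictures are saved under pics/ and viewed, at most 10 in all, crops included, and the job is handed in when it is done.

Besides the shell and the picture viewer there is one more tool, called after "Request:" as name(argument=value, ...) on one line, values as JSON. drive_tool: Moves the arm, as the interface text tells. Scaled input: -1 to 1 covers 0.8 m each way for a shift and pi/2 rad each way for a turn. Its arguments: {"type":"object","properties":{"motion":{"type":"array"},"force":{"type":"number"}},"required":["motion"]}

```bash
ls; mkdir -p pics
cat > h.py <<'E'
import numpy as np, cv2
from scipy.spatial.transform import Rotation as R
from rig import env
def cam(n):
    o=env.get_obs(); c=env.camera(n)
    if n=='wrist':
        T=np.eye(4); T[:3,:3]=R.from_rotvec(o['eef_rot']).as_matrix(); T[:3,3]=o['tcp_pos']
        M=T@np.array(c['mount']); c['position'],c['rotation']=M[:3,3],M[:3,:3]
    c['rotation']=np.array(c['rotation'])
    if c['rotation'].shape==(3,): c['rotation']=R.from_rotvec(c['rotation']).as_matrix()
    return c
def save(c,n): cv2.imwrite('pics/'+n,c['frame'][:,:,::-1])
def ray(c,u,v):
    d=c['rotation']@np.linalg.solve(np.array(c['K']),[u,v,1.]); return np.array(c['position']),d/np.linalg.norm(d)
def atz(c,u,v,z):
    p,d=ray(c,u,v); return p+d*(z-p[2])/d[2]
def tri(*rs):
    A=sum(np.eye(3)-np.outer(d,d) for p,d in rs); b=sum((np.eye(3)-np.outer(d,d))@p for p,d in rs)
    return np.linalg.solve(A,b)
def proj(c,P):
    q=np.array(c['K'])@(c['rotation'].T@(np.array(P)-c['position'])); return q[:2]/q[2]
E
python3 - <<'E'
from h import *
np.set_printoptions(precision=4,suppress=True)
o=env.get_obs(); print({k:np.round(v,3) for k,v in o.items()})
for n in ('scene','top','wrist'):
    c=cam(n); save(c,n+'0.png'); print(n,c['position'],c['K'][0][0])
    for t in ['pin','pinblock','flask','bowl','sherd_mid','wheel_mid','hole_a','turntable','dish','bottle']:
        print(t,[(round(d['p'],2),d['box'],np.argwhere(d['pixels']).mean(0)[::-1].round(1)) for d in env.outline_of(n,t)[:4]])
cv2.imwrite('pics/both.png',cv2.resize(np.hstack([cv2.imread('pics/scene0.png')]),(800,600)))
E
```

```text
pics
{'time_s': np.float64(0.0), 'q': array([ 1.218,  0.629,  0.038,  1.518, -0.027,  0.996, -0.02 ]), 'dq': array([-0.   , -0.003,  0.001, -0.001,  0.002,  0.001,  0.   ]), 'effort': array([ -0.   , -54.971,   1.144, -18.662,  -0.052,   0.024,   0.   ]), 'tcp_pos': array([ 0.184, -0.623,  0.205]), 'eef_rot': array([-3.108, -0.449,  0.   ]), 'wrist_force': array([ 0.343,  0.03 , -0.629]), 'torque': array([-0.039,  0.044, -0.003]), 'gripper_force': np.float64(0.0), 'gripper_width': np.float64(0.999)}
scene [1.1167 0.6695 1.    ] 513.4841135802526
pin [(0.67, [247.6, 125.0, 257.7, 146.7], array([250.9, 136.3]))]
pinblock [(0.72, [300.0, 246.8, 316.6, 264.9], array([308.4, 254.8])), (0.68, [230.8, 135.4, 274.0, 174.9], array([252.3, 153.1])), (0.54, [251.0, 181.6, 370.7, 283.4], array([308.7, 231.7]))]
flask [(0.92, [422.3, 285.3, 456.7, 330.4], array([437.2, 307.1])), (0.91, [387.2, 312.1, 416.4, 360.1], array([401.3, 336.5])), (0.86, [396.9, 246.9, 425.8, 291.0], array([410.5, 268.8])), (0.8, [463.5, 264.3, 497.2, 307.3], array([479.7, 286.1]))]
bowl [(0.76, [315.6, 183.8, 343.8, 210.
[... 943 characters left out ...]
.6]))]
sherd_mid [(0.9, [304.7, 204.2, 329.1, 229.0], array([316.8, 216.8])), (0.7, [282.2, 181.0, 426.5, 326.9], array([356.1, 251. ])), (0.5, [161.6, 261.8, 197.1, 293.5], array([176.6, 276.2]))]
wheel_mid [(0.74, [284.0, 179.2, 430.6, 319.3], array([355.9, 251. ]))]
hole_a [(0.68, [284.4, 178.6, 430.8, 325.3], array([356.1, 251.3]))]
turntable [(0.93, [285.9, 184.9, 430.9, 324.4], array([356. , 251.4]))]
dish [(0.65, [439.0, 144.4, 493.4, 202.2], array([466.2, 173.4]))]
bottle [(0.59, [196.3, 147.1, 241.7, 200.6], array([217.7, 173.7]))]
wrist [ 0.2583 -0.6023  0.3851] 358.82277516211286
pin []
pinblock []
flask []
bowl []
sherd_mid []
wheel_mid []
hole_a []
turntable []
dish []
bottle []
```

View pics/both.png

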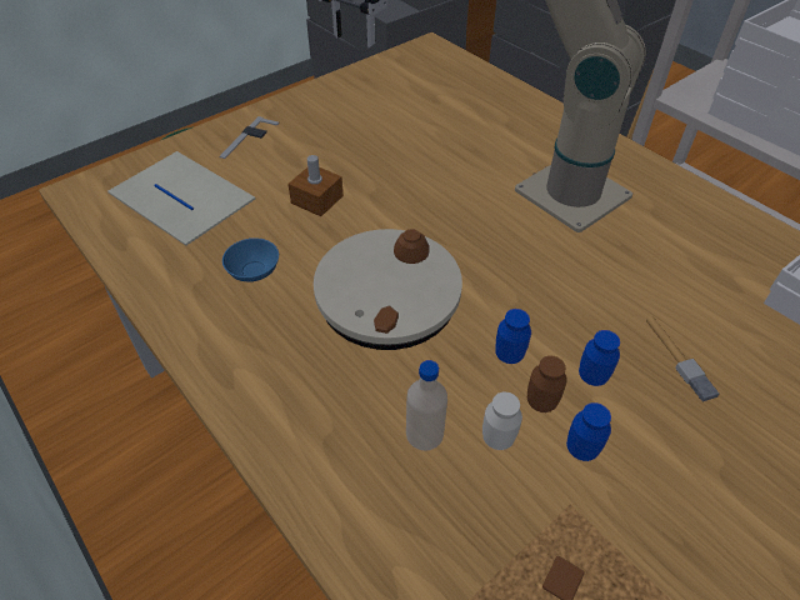

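View pics/top0.png

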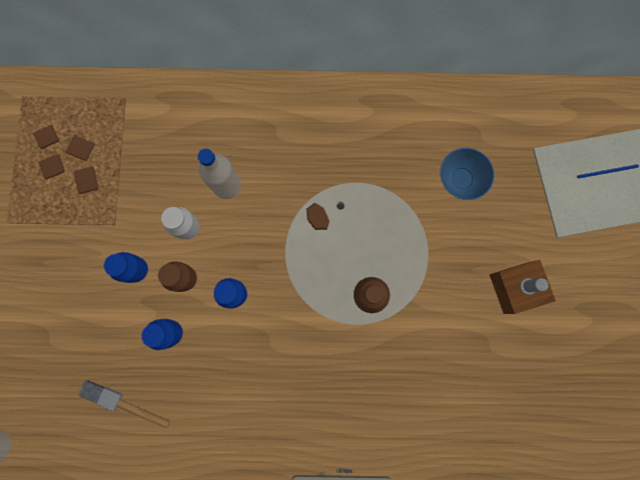

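The scene view shows the brown flask at (437,307) in 640-px coordinates and (177,276) in the top view. Its look-alikes in the top view are blue at (126,267), (230,293) and (161,334), and white at (180,222). The pin stands in its block at about (535,286). The open hole is at about (340,206), with the sherd at (317,217) and the bowl at (371,295). I choose the brown flask and check it in one crop.

Run:
```python
from h import *
np.set_printoptions(precision=4,suppress=True)
s=cam('scene'); 
def best(n,t,near=None):
    L=env.outline_of(n,t)
    L=[d for d in L if near is None or np.linalg.norm(np.argwhere(d['pixels']).mean(0)[::-1]-near)<15]
    return L[0] if L else None
S={t:best('scene',t,n) for t,n in [('pin',(251,136)),('flask',(437,307)),('bowl',(329,197)),('sherd_mid',None),('pinblock',(252,153)),('dish',None),('bottle',None)]}
t_=cam('top')
T={t:best('top',t,n) for t,n in [('pin',None),('flask',(177,276)),('bowl',None),('sherd_mid',(317,217)),('pinblock',None),('dish',None),('bottle',None)]}
ctr=lambda d:np.argwhere(d['pixels']).mean(0)[::-1]
for k in S:
    if S[k] and T[k]:
        print(k,ctr(S[k]),ctr(T[k]),tri(ray(s,*ctr(S[k])),ray(t_,*ctr(T[k]))))
    else: print(k,S[k] is None,T[k] is None)
# wheel ellipse from white mask
for c,n,b in ((s,'scene',(245,178,375,290)),(t_,'top',(275,172,440,335))):
    f=c['frame'].astype(int); hsv=cv2.cvtColor(c['frame'],cv2.COLOR_RGB2HSV)
    m=((hsv[:,:,1]<50)&(hsv[:,:,2]>100)).astype(np.uint8); mm=np.zeros_like(m); mm[b[1]:b[3],b[0]:b[2]]=m[b[1]:b[3],b[0]:b[2]]
    cs,_=cv2.findContours(mm,cv2.RETR_EXTERNAL,cv2.CHAIN_APPROX_NONE); k=max(cs,key=cv2.contourArea)
    hull=cv2.convexHull(k)
    P=np.array([atz(c,u,v,0.054)[:2] for u,v in k[:,0]])
    A=np.c_[2*P,np.ones(len(P))]; x=np.linalg.lstsq(A,(P**2).sum(1),rcond=None)[0]
    print(n,'wheel',x[:2],np.sqrt(x[2]+x[:2]@x[:2]), cv2.fitEllipse(hull))
    # dark hole
    b2=(275,240,297,262) if n=='scene' else (332,198,349,214)
    g=c['frame'][b2[1]:b2[3],b2[0]:b2[2]].mean(2); w=np.clip(g.max()*0.85-g,0,None)
    if n=='scene': print(g.astype(int)[4:18,4:18])
    yy,xx=np.mgrid[b2[1]:b2[3],b2[0]:b2[2]]; u,v=(w*xx).sum()/w.sum(),(w*yy).sum()/w.sum()
    print('hole',u,v,atz(c,u,v,0.054))
a=cv2.resize(s['frame'][230:380,330:510],None,fx=2.2,fy=2.2); b=cv2.resize(t_['frame'][195:345,80:260],None,fx=2.2,fy=2.2)
cv2.imwrite('pics/crop1.png',np.hstack([a,b])[:,:,::-1])
```

```text
pin [250.743  135.6822] [355.9028 251.4935] [ 0.5931 -0.0526  0.3179]
flask [437.0693 307.1699] [176.3171 276.4305] [0.5039 0.3488 0.0539]
bowl [329.2181 197.1511] [370.6103 294.3991] [ 0.4723 -0.0528  0.0724]
sherd_mid [308.0604 255.2148] [316.3348 216.49  ] [0.6339 0.0596 0.0641]
pinblock False True
dish [200.4484 206.9698] [466.2241 173.6645] [ 0.7381 -0.2647  0.043 ]
bottle True False
scene wheel [ 0.5667 -0.0244] 0.14191970992223835 ((309.6504821777344, 226.58157348632812), (86.9820785522461, 118.91595458984375), 88.88578033447266)
[[132 132 132 132 131 132 129 131 132 133 133 134 132 131]
 [132 131 134 131 130 134 134 131 131 133 130 134 134 135]
 [131 134 134 133 133 133 131 132 134 135 133 135 134 136]
 [130 132 131 133 132 133 134 136 123 127 137 135 133 132]
 [135 132 131 131 132 133 111  94  96  93 100 124 136 131]
 [132 134 133 132 130  99  86  88  95  90  89  97 129 135]
 [134 136 130 134 134  73  84  90  91  94  88  92 120 134]
 [133 131 135 134 134  76  82  87  91  92  89  90 131 131]
 [135 133 132 135 134 115  79  84  90  91  90 110 135 135]
 [132 132 134 135 134 132 131 119  89  95 136 135 136 133]
 [133 134 131 132 132 134 135 133 130 131 135 135 134 133]
 [133 131 131 133 134 133 132 135 134 136 133 134 132 133]
 [132 133 133 132 132 130 134 132 135 134 134 133 136 137]
 [132 133 130 133 131 135 132 134 132 135 134 135 134 135]]
hole 286.8904859430274 250.36380562278907 [0.6588 0.0081 0.054 ]
top wheel [ 0.562  -0.0251] 0.14848684597632303 ((356.325927734375, 253.13201904296875), (140.80731201171875, 142.6825714111328), 122.63760375976562)
hole 340.1375258960752 205.51102534267957 [0.6603 0.0098 0.054 ]
```

View pics/crop1.png

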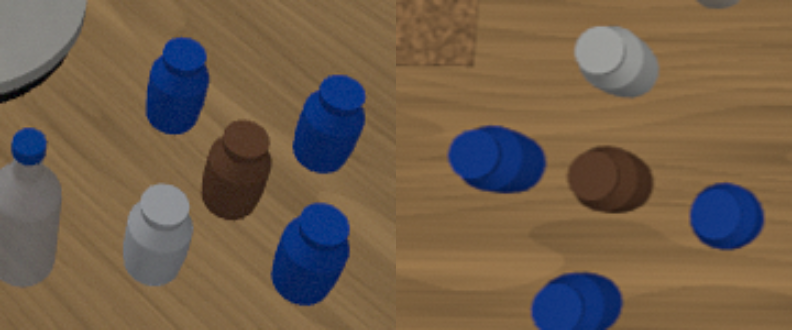

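The crop confirms a single brown flask, at crop (610,180) in the top view, with clear gaps around it. Next I triangulate the pin top and the flask mouth more precisely.

Run:
```python
from h import *
np.set_printoptions(precision=4,suppress=True)
s=cam('scene'); P=[d for d in env.outline_of('scene','pin') if d['p']>.4]; m=P[0]['pixels']; print(P[0]['box'])
t=cam('top'); Q=[d for d in env.outline_of('top','pin') if d['p']>.4 and d['box'][0]>480]; print([d['box'] for d in Q], [d['p'] for d in Q])
FT=[(d['p'],d['box'],atz(t,*np.argwhere(d['pixels']).mean(0)[::-1],0.05)[:2]) for d in env.outline_of('top','flask')]
for f in FT: print(f)
print('bottle',[atz(t,*np.argwhere(d['pixels']).mean(0)[::-1],0.1)[:2] for d in env.outline_of('top','bottle')[:1]])
hs=cv2.resize(s['frame'][110:185,220:290],None,fx=5,fy=5,interpolation=cv2.INTER_NEAREST)
ht=cv2.resize(t['frame'][250:325,480:560],None,fx=5,fy=5,interpolation=cv2.INTER_NEAREST)
cv2.imwrite('pics/crop2.png',np.hstack([hs,ht])[:,:,::-1])
# handle top guess
print(tri(ray(s,251,128),ray(t,541,285)))
for z in (.12,.122): print(atz(t,541,285,z), atz(s,251,128,z))
for p in ([.55,-.4,.122],):print(proj(s,p),proj(t,p))
w=cam('wrist');print('cam z dir',w['rotation'][:,2],'mount',np.array(w['mount']))
```

```text
[248.0, 123.8, 257.3, 145.4]
[[518.7, 279.8, 550.1, 294.4]] [0.59]
(0.8, [158.8, 261.0, 197.4, 293.7], array([0.5046, 0.3498]))
(0.76, [102.3, 252.2, 145.1, 283.5], array([0.5218, 0.4588]))
(0.76, [163.9, 208.8, 198.4, 240.2], array([0.6182, 0.3507]))
(0.69, [214.9, 276.0, 247.7, 312.7], array([0.4714, 0.238 ]))
(0.61, [141.0, 314.8, 183.5, 350.3], array([0.3869, 0.3727]))
bottle [array([0.7114, 0.2628])]
[ 0.4923 -0.3759  0.1194]
[ 0.4937 -0.3775  0.12  ] [ 0.492  -0.3727  0.12  ]
[ 0.4936 -0.3766  0.122 ] [ 0.4934 -0.3703  0.122 ]
[228.4139 130.8151] [551.3348 256.2035]
cam z dir [-0.256  -0.0744 -0.9638] mount [[-0.0005 -0.9638 -0.2666  0.0774]
 [ 1.     -0.0002 -0.001   0.0007]
 [ 0.001  -0.2666  0.9638 -0.1796]
 [ 0.      0.      0.      1.    ]]
```

View pics/crop2.png

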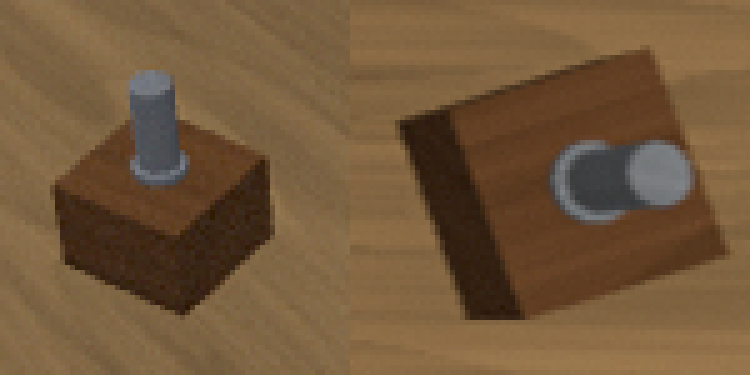

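The crop shows the handle's top face at scene (250.4,125.6) and top (542,284.8), with the collar centred at top (528,286). The pin is about at (0.493,-0.374), its top at 0.12 as expected. Moving above it to look with the wrist camera.

Request:
drive_tool(motion=[{"delta_pos":[0.0656,-0.027,-0.007],"rot":[0,0,0],"jaw":-1},{"delta_pos":[0.0656,-0.027,-0.007],"rot":[0,0,0],"jaw":-1},{"delta_pos":[0.0656,-0.027,-0.007],"rot":[0,0,0],"jaw":-1},{"delta_pos":[0.0656,-0.027,-0.007],"rot":[0,0,0],"jaw":-1},{"delta_pos":[0.0656,-0.027,-0.007],"rot":[0,0,0],"jaw":-1},{"delta_pos":[0.0656,-0.027,-0.007],"rot":[0,0,0],"jaw":-1},{"delta_pos":[0.0656,-0.027,-0.007],"rot":[0,0,0],"jaw":-1},{"delta_pos":[0,0,0],"rot":[0,0,0],"jaw":-1},{"delta_pos":[0,0,0],"rot":[0,0,0],"jaw":-1}])

```text
time_s: 3.92
tcp_pos: [0.4929, -0.3749, 0.2446]
eef_rot: [3.109, 0.449, -0.001]
wrist_force: [-0.5, 0.7, -0.2]
gripper_width: 0.997
gripper_force: 0.0
```

```bash
cat > w.py <<'E'
from h import *
np.set_printoptions(precision=4,suppress=True)
o=env.get_obs(); print(o['time_s'],o['tcp_pos'],o['eef_rot'],o['q'],o['wrist_force'],o['gripper_width'])
c=cam('wrist'); save(c,'w1.png')
for d in env.outline_of('wrist','pin'): print(d['p'],d['box'])
s=cam('scene');t=cam('top')
print('top',tri(ray(s,250.4,125.6),ray(t,542,284.8)))
print('collar',atz(t,528,286.2,.066)) 
print(proj(c,[.4925,-.3745,.122]),proj(c,[.4925,-.3745,.066]))
E
python3 w.py
```

```text
3.925 [ 0.4929 -0.3749  0.2446] [ 3.1089  0.4489 -0.0015] [ 0.5864  0.5448  0.0292  1.5597 -0.0164  1.0377 -0.6643] [-0.4592  0.6617 -0.1921] 0.997233412235428
0.68 [306.2, 198.2, 341.6, 242.4]
top [ 0.493  -0.3746  0.1281]
collar [ 0.4943 -0.3768  0.066 ]
[318.3318 230.1437] [318.5308 216.4421]
```

View wrist.

View pics/w1.png

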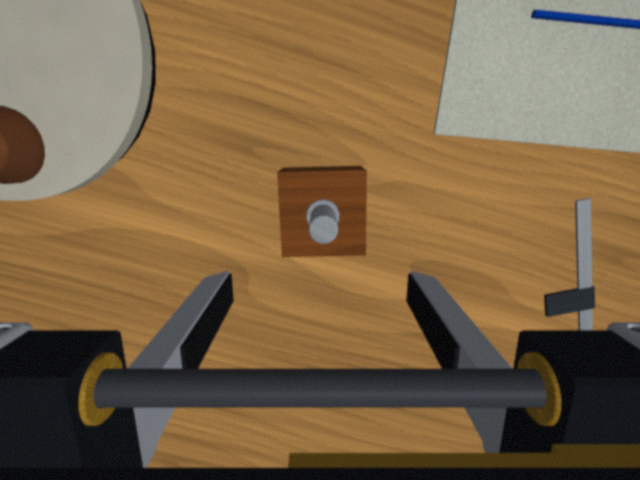

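The wrist picture shows the handle's top at (323,229) and the collar at (322,213). Against the projection (318,230), the pin is about 4 mm further along tool +y. I'll shift and descend to the grip height.

Request:
drive_tool(motion=[{"delta_pos":[0.0015,0.0045,0.05],"rot":[0,0,0],"jaw":-1},{"delta_pos":[0,0,0.06],"rot":[0,0,0],"jaw":-1},{"delta_pos":[0,0,0.06],"rot":[0,0,0],"jaw":-1},{"delta_pos":[0,0,0.0395],"rot":[0,0,0],"jaw":-1},{"delta_pos":[0,0,0],"rot":[0,0,0],"jaw":-1},{"delta_pos":[0,0,0],"rot":[0,0,0],"jaw":1},{"delta_pos":[0,0,0],"rot":[0,0,0],"jaw":1},{"delta_pos":[0,0,0],"rot":[0,0,0],"jaw":1},{"delta_pos":[0,0,0],"rot":[0,0,0],"jaw":1},{"delta_pos":[0,0,0],"rot":[0,0,0],"jaw":1}], force=25)

```text
time_s: 5.38
tcp_pos: [0.4958, -0.3777, 0.0774]
eef_rot: [3.109, 0.449, 0.0]
wrist_force: [0.6, -0.1, -0.5]
gripper_width: 0.503
gripper_force: 0.0
```

Request:
drive_tool(motion=[{"delta_pos":[0,0,0],"rot":[0,0,0],"jaw":1},{"delta_pos":[0,0,0],"rot":[0,0,0],"jaw":1},{"delta_pos":[0,0,0],"rot":[0,0,0],"jaw":1},{"delta_pos":[0,0,0],"rot":[0,0,0],"jaw":1}])

```text
time_s: 5.88
tcp_pos: [0.4956, -0.3776, 0.077]
eef_rot: [-3.109, -0.449, 0.0]
wrist_force: [-0.1, 0.6, -0.5]
gripper_width: 0.274
gripper_force: 25.0
```

Request:
drive_tool(motion=[{"delta_pos":[0,0,-0.05],"rot":[0,0,0],"jaw":1},{"delta_pos":[0,0,-0.05],"rot":[0,0,0],"jaw":1},{"delta_pos":[0,0,-0.05],"rot":[0,0,0],"jaw":1},{"delta_pos":[0,0,0],"rot":[0,0,0],"jaw":1}])

```text
time_s: 6.38
tcp_pos: [0.4974, -0.379, 0.1999]
eef_rot: [3.105, 0.448, 0.007]
wrist_force: [0.8, -1.3, -2.3]
gripper_width: 0.272
gripper_force: 25.0
```

Request:
drive_tool(motion=[{"delta_pos":[0.0416,-0.0508,0],"rot":[0,0,0],"jaw":1},{"delta_pos":[0.0416,-0.0508,0],"rot":[0,0,0],"jaw":1},{"delta_pos":[0.0416,-0.0508,0],"rot":[0,0,0],"jaw":1},{"delta_pos":[0.0416,-0.0508,0],"rot":[0,0,0],"jaw":1},{"delta_pos":[0.0416,-0.0508,0],"rot":[0,0,0],"jaw":1},{"delta_pos":[0.0416,-0.0508,0],"rot":[0,0,0],"jaw":1},{"delta_pos":[0.0416,-0.0508,0],"rot":[0,0,0],"jaw":1},{"delta_pos":[0.0416,-0.0508,0],"rot":[0,0,0],"jaw":1},{"delta_pos":[0,0,0],"rot":[0,0,0],"jaw":1},{"delta_pos":[0,0,0],"rot":[0,0,0],"jaw":1}])

```text
time_s: 7.62
tcp_pos: [0.6577, 0.0089, 0.195]
eef_rot: [3.109, 0.449, -0.006]
wrist_force: [1.3, -1.6, -2.1]
gripper_width: 0.273
gripper_force: 25.0
```

Run:
```python
from h import *
np.set_printoptions(precision=4,suppress=True)
o=env.get_obs(); print(o['time_s'],o['tcp_pos'],o['eef_rot'],o['wrist_force'],o['gripper_width'])
c=cam('wrist'); save(c,'w2.png')
print('tip proj',proj(c,o['tcp_pos']-[0,0,.061]),'hole',proj(c,[.6595,.009,.054]))
```

```text
7.625 [0.6577 0.0089 0.195 ] [ 3.1086  0.4493 -0.0058] [ 1.3365 -1.5922 -2.0512] 0.2729544853581086
tip proj [318.798  251.3763] hole [319.5162 222.6091]
```

View pics/w2.png

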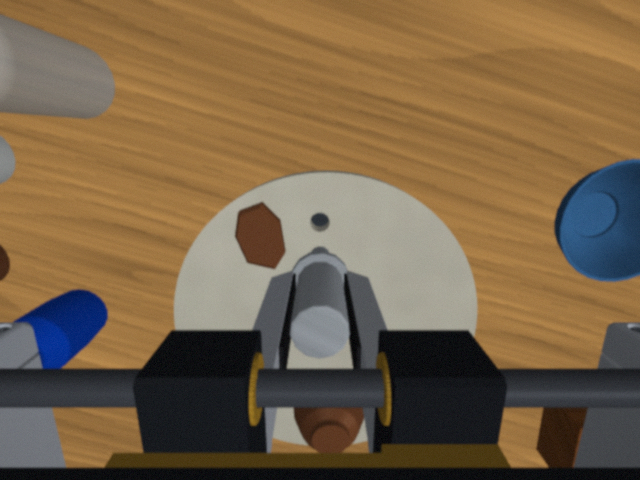

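The wrist picture shows the open hole at (320,221), very near the projection (319.5,222.6). The pin is held upright, its tip at about (319,250). A fine crop will give the tip offset, and the wheel edge the centre.

Run:
```python
from h import *
np.set_printoptions(precision=4,suppress=True)
o=env.get_obs(); c=cam('wrist'); f=c['frame']
b=(308,211,333,232); g=f[b[1]:b[3],b[0]:b[2]].astype(float).mean(2); w=np.clip(np.median(g)-15-g,0,None)>0
yy,xx=np.mgrid[b[1]:b[3],b[0]:b[2]]; u,v=xx[w].mean(),yy[w].mean(); print('hole px',u,v,w.sum(),atz(c,u,v,.054))
# wheel top rim: white mask in wrist view, upper arc
hsv=cv2.cvtColor(f,cv2.COLOR_RGB2HSV); m=((hsv[:,:,1]<55)&(hsv[:,:,2]>110)).astype(np.uint8); m[:165]=0; m[320:]=0; m[:,:165]=0; m[:,490:]=0
pts=[]
for x in range(190,470,4):
    col=np.where(m[:,x])[0]
    if len(col): pts.append((x,col[0]-.5))
for y in range(230,315,4):
    r=np.where(m[y,170:485])[0]+170
    if len(r): pts+= [(r[0]-.5,y),(r[-1]+.5,y)]
P=np.array([atz(c,*p,.054)[:2] for p in pts])
from scipy.optimize import least_squares
r=least_squares(lambda x:np.hypot(*(P-x[:2]).T)-x[2],[.563,-.024,.15],loss='soft_l1',f_scale=.001); print('wheel',r.x,len(P))
r=least_squares(lambda x:np.hypot(*(P-x[:2]).T)-.15,[.563,-.024],loss='soft_l1',f_scale=.001); print('wheel',r.x)
cv2.imwrite('pics/crop3.png',cv2.resize(f[200:300,260:380],None,fx=6,fy=6,interpolation=cv2.INTER_CUBIC)[:,:,::-1])
```

```text
hole px 318.53508771929825 220.6578947368421 228 [0.6611 0.0092 0.054 ]
wheel [ 0.5623 -0.0253  0.1492] 114
wheel [ 0.5613 -0.0256]
```

View pics/crop3.png

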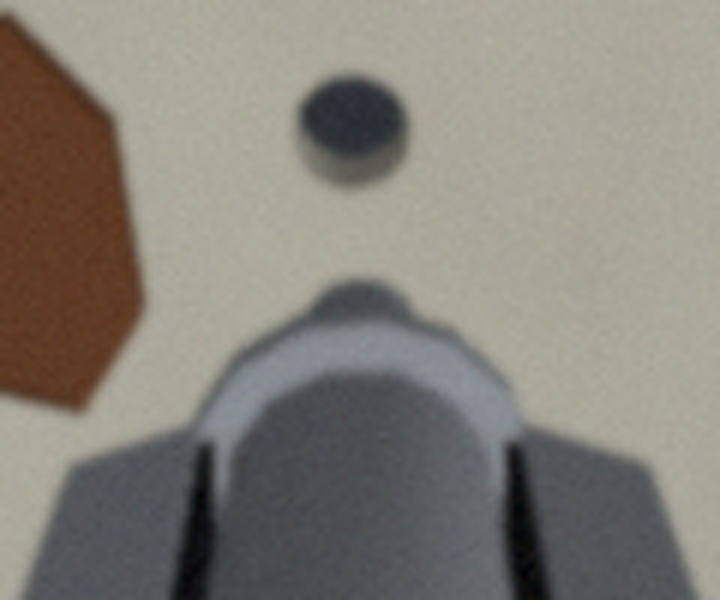

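Run:
```python
from h import *
np.set_printoptions(precision=4,suppress=True)
o=env.get_obs(); c=cam('wrist'); Rt=R.from_rotvec(o['eef_rot']).as_matrix(); p=o['tcp_pos']; print(p, Rt)
a=np.linspace(0,2*np.pi,181)
for dx in (-.004,-.002,0,.002,.004):
    out=[]
    for z,r in ((.061,.0045),(.057,.007),(.017,.017),(.011,.017),(.011,.013)):
        q=np.array([proj(c,p+Rt@np.array([dx+r*np.cos(t),r*np.sin(t),z])) for t in a]); out+= [q[:,1].min(),q[:,0].min(),q[:,0].max()]
    print(dx,np.round(out,1))
for y in (0,.001,.002):print(proj(c,p+Rt@np.array([0,y,.057])))
```

```text
[0.6581 0.0074 0.196 ] [[ 0.9598  0.2806 -0.0021]
 [ 0.2806 -0.9598 -0.0014]
 [-0.0025  0.0007 -1.    ]]
-0.004 [251.  312.4 325.2 249.3 308.7 328.9 253.6 289.7 347.5 256.9 288.9 348.3
 263.7 295.9 341.3]
-0.002 [248.3 312.4 325.2 246.6 308.7 328.9 250.3 289.7 347.6 253.5 288.8 348.4
 260.3 295.8 341.3]
0 [245.6 312.4 325.2 243.8 308.7 328.9 246.9 289.6 347.6 250.1 288.7 348.4
 256.9 295.7 341.4]
0.002 [242.8 312.4 325.2 241.  308.7 328.9 243.6 289.5 347.7 246.7 288.6 348.5
 253.5 295.7 341.5]
0.004 [240.1 312.4 325.2 238.2 308.6 328.9 240.2 289.4 347.8 243.2 288.6 348.6
 250.1 295.6 341.5]
[318.7948 253.4584]
[320.2377 253.4582]
[321.6807 253.458 ]
```

The crop gives the hole's centre at wrist (318.6,221.8), about (0.6602,0.0089) in the world, 104 mm from the wheel centre. The pin sits about 2 mm back along tool x in the pads. I'll align and lower it to just above the wheel.

Request:
drive_tool(motion=[{"delta_pos":[0.006,-0.002,0.03],"rot":[0,0,0],"jaw":1},{"delta_pos":[0,0,0.03],"rot":[0,0,0],"jaw":1},{"delta_pos":[0,0,0.03],"rot":[0,0,0],"jaw":1},{"delta_pos":[0,0,0],"rot":[0,0,0],"jaw":1},{"delta_pos":[0,0,0],"rot":[0,0,0],"jaw":1},{"delta_pos":[0,0,0],"rot":[0,0,0],"jaw":1}])

```text
time_s: 8.52
tcp_pos: [0.6641, 0.0121, 0.1265]
eef_rot: [3.109, 0.448, 0.004]
wrist_force: [0.1, 0.8, -1.9]
gripper_width: 0.273
gripper_force: 25.0
```

Run:
```python
from h import *
np.set_printoptions(precision=4,suppress=True)
o=env.get_obs(); c=cam('wrist'); print(o['time_s'],o['tcp_pos'],o['eef_rot'],o['wrist_force'])
cv2.imwrite('pics/crop4.png',cv2.resize(c['frame'][190:290,260:380],None,fx=6,fy=6,interpolation=cv2.INTER_CUBIC)[:,:,::-1])
Rt=R.from_rotvec(o['eef_rot']).as_matrix(); print(proj(c,o['tcp_pos']+Rt@np.array([-.0023,.0008,o['tcp_pos'][2]-.054])))
```

```text
8.525 [0.6641 0.0121 0.1265] [3.1092 0.4481 0.0038] [ 0.0775  0.7962 -1.8792]
[319.9418 249.8822]
```

View pics/crop4.png

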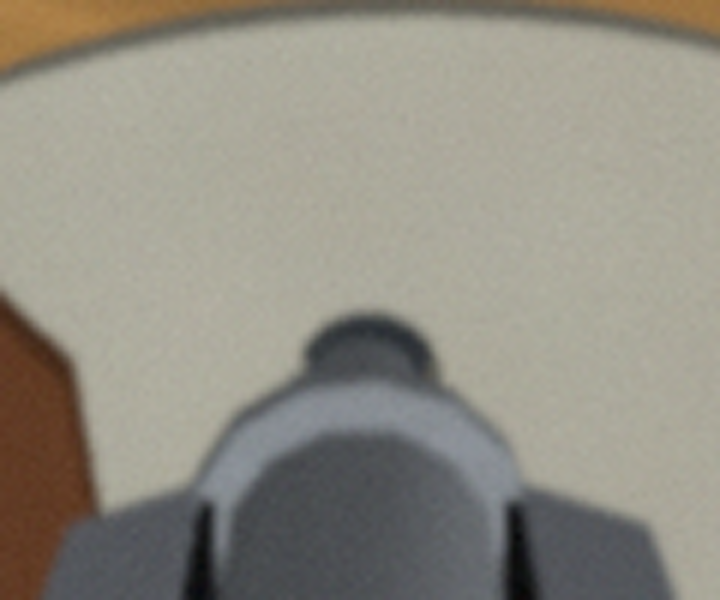

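The crop shows the tip just over the hole, with the hole's far edge at (371,313) in the crop. The pin needs about −2.7 mm in tool x and +1.2 mm in y, then can go down into the mouth.

Request:
drive_tool(motion=[{"delta_pos":[-0.0034,0.0015,0],"rot":[0,0,0],"jaw":1},{"delta_pos":[0,0,0],"rot":[0,0,0],"jaw":1},{"delta_pos":[0,0,0.01],"rot":[0,0,0],"jaw":1},{"delta_pos":[0,0,0.01],"rot":[0,0,0],"jaw":1},{"delta_pos":[0,0,0],"rot":[0,0,0],"jaw":1}])

```text
time_s: 9.2
tcp_pos: [0.66, 0.0106, 0.1078]
eef_rot: [-3.109, -0.449, 0.004]
wrist_force: [-0.3, 0.8, -2.4]
gripper_width: 0.274
gripper_force: 25.0
```

Request:
drive_tool(motion=[{"delta_pos":[0,0,0.008],"rot":[0,0,0],"jaw":1},{"delta_pos":[0,0,0.008],"rot":[0,0,0],"jaw":1},{"delta_pos":[0,0,0.002],"rot":[0,0,0],"jaw":1},{"delta_pos":[0,0,0],"rot":[0,0,0],"jaw":1}])

```text
time_s: 9.7
tcp_pos: [0.6609, 0.0105, 0.0945]
eef_rot: [-3.109, -0.449, 0.0]
wrist_force: [-0.5, -0.1, -2.4]
gripper_width: 0.273
gripper_force: 25.0
```

Request:
drive_tool(motion=[{"delta_pos":[0,0,0.003],"rot":[0,0,0],"jaw":1},{"delta_pos":[0,0,0],"rot":[0,0,0],"jaw":1},{"delta_pos":[0,0,0],"rot":[0,0,0],"jaw":1}])

```text
time_s: 10.07
tcp_pos: [0.6614, 0.0105, 0.0931]
eef_rot: [3.109, 0.449, 0.002]
wrist_force: [-0.3, -0.3, 3.6]
gripper_width: 0.274
gripper_force: 25.0
```

Contact at the plate (TCP z 0.0931, about 6 N down). Next I turn the wheel clockwise, away from the bottle, in 2° steps.

Request:
drive_tool(motion=[{"delta_pos":[0.0002,0.0046,0],"rot":[0,0,0],"jaw":1},{"delta_pos":[0,0.0046,0],"rot":[0,0,0],"jaw":1},{"delta_pos":[-0.0001,0.0046,0],"rot":[0,0,0],"jaw":1},{"delta_pos":[-0.0003,0.0046,0],"rot":[0,0,0],"jaw":1},{"delta_pos":[0,0,0],"rot":[0,0,0],"jaw":1}])

```text
time_s: 10.7
tcp_pos: [0.6652, -0.0006, 0.0931]
eef_rot: [-3.105, -0.45, -0.002]
wrist_force: [-1.3, 3.9, 5.4]
gripper_width: 0.273
gripper_force: 25.0
```

Request:
drive_tool(motion=[{"delta_pos":[-0.0005,0.0046,0],"rot":[0,0,0],"jaw":1},{"delta_pos":[-0.0006,0.0046,0],"rot":[0,0,0],"jaw":1},{"delta_pos":[0,0,0],"rot":[0,0,0],"jaw":1}])

```text
time_s: 11.08
tcp_pos: [0.6667, -0.0081, 0.093]
eef_rot: [-3.106, -0.45, -0.003]
wrist_force: [-0.7, 4.0, 5.1]
gripper_width: 0.272
gripper_force: 25.0
```

Request:
drive_tool(motion=[{"delta_pos":[-0.0008,0.0045,0],"rot":[0,0,0],"jaw":1},{"delta_pos":[-0.0009,0.0045,0],"rot":[0,0,0],"jaw":1},{"delta_pos":[0,0,0],"rot":[0,0,0],"jaw":1}])

```text
time_s: 11.45
tcp_pos: [0.6677, -0.0156, 0.0931]
eef_rot: [-3.106, -0.45, -0.003]
wrist_force: [-1.0, 3.5, 5.4]
gripper_width: 0.271
gripper_force: 25.0
```

Request:
drive_tool(motion=[{"delta_pos":[-0.001,0.0045,0],"rot":[0,0,0],"jaw":1},{"delta_pos":[-0.0012,0.0044,0],"rot":[0,0,0],"jaw":1},{"delta_pos":[0,0,0],"rot":[0,0,0],"jaw":1}])

```text
time_s: 11.82
tcp_pos: [0.6681, -0.0234, 0.093]
eef_rot: [-3.107, -0.45, -0.003]
wrist_force: [-0.8, 4.6, 6.0]
gripper_width: 0.271
gripper_force: 25.0
```

Request:
drive_tool(motion=[{"delta_pos":[-0.0013,0.0044,0],"rot":[0,0,0],"jaw":1},{"delta_pos":[-0.0015,0.0043,0],"rot":[0,0,0],"jaw":1},{"delta_pos":[0,0,0],"rot":[0,0,0],"jaw":1}])

```text
time_s: 12.2
tcp_pos: [0.6662, -0.0352, 0.0914]
eef_rot: [3.107, 0.447, -0.003]
wrist_force: [-0.3, -0.3, -2.4]
gripper_width: 0.273
gripper_force: 25.0
```

The pin has dropped into the edge of a plate hole (z 0.0914, load gone). Now I press down gently.

Request:
drive_tool(motion=[{"delta_pos":[0,0,0.004],"rot":[0,0,0],"jaw":1},{"delta_pos":[0,0,0.003],"rot":[0,0,0],"jaw":1},{"delta_pos":[0,0,0],"rot":[0,0,0],"jaw":1}])

```text
time_s: 12.58
tcp_pos: [0.6666, -0.0334, 0.0861]
eef_rot: [3.109, 0.449, -0.002]
wrist_force: [-0.4, -0.1, -2.8]
gripper_width: 0.27
gripper_force: 25.0
```

Request:
drive_tool(motion=[{"delta_pos":[0,0,0.006],"rot":[0,0,0],"jaw":1},{"delta_pos":[0,0,0.006],"rot":[0,0,0],"jaw":1},{"delta_pos":[0,0,0.003],"rot":[0,0,0],"jaw":1},{"delta_pos":[0,0,0],"rot":[0,0,0],"jaw":1}])

```text
time_s: 13.08
tcp_pos: [0.6668, -0.0329, 0.0743]
eef_rot: [-3.109, -0.449, 0.001]
wrist_force: [-0.6, -1.7, -2.7]
gripper_width: 0.277
gripper_force: 25.0
```

Request:
drive_tool(motion=[{"delta_pos":[0,0,0.003],"rot":[0,0,0],"jaw":1},{"delta_pos":[0,0,0.002],"rot":[0,0,0],"jaw":1},{"delta_pos":[0,0,0],"rot":[0,0,0],"jaw":1},{"delta_pos":[0,0,0],"rot":[0,0,0],"jaw":1}])

```text
time_s: 13.58
tcp_pos: [0.6672, -0.0329, 0.0711]
eef_rot: [3.109, 0.449, 0.001]
wrist_force: [-0.1, -0.3, 3.1]
gripper_width: 0.274
gripper_force: 25.0
```

Collar down on the wheel at TCP z 0.0711. Now I release halfway, rise and look.

Request:
drive_tool(motion=[{"delta_pos":[0,0,0],"rot":[0,0,0],"jaw":0},{"delta_pos":[0,0,0],"rot":[0,0,0],"jaw":0},{"delta_pos":[0,0,0],"rot":[0,0,0],"jaw":0},{"delta_pos":[0,0,-0.03],"rot":[0,0,0],"jaw":0},{"delta_pos":[0,0,-0.07],"rot":[0,0,0],"jaw":0},{"delta_pos":[0,0,-0.07],"rot":[0,0,0],"jaw":-1},{"delta_pos":[0,0,-0.02],"rot":[0,0,0],"jaw":-1},{"delta_pos":[0,0,0],"rot":[0,0,0],"jaw":-1}])

```text
time_s: 14.58
tcp_pos: [0.6675, -0.0328, 0.2234]
eef_rot: [3.109, 0.449, 0.003]
wrist_force: [-0.5, 0.5, -0.8]
gripper_width: 0.787
gripper_force: 0.0
```

Run:
```python
from h import *
np.set_printoptions(precision=4,suppress=True)
ctr=lambda d:np.argwhere(d['pixels']).mean(0)[::-1]
o=env.get_obs(); c=cam('wrist'); print(o['time_s'],o['tcp_pos'],o['eef_rot'],o['q'])
s=cam('scene'); fs=[d for d in env.outline_of('scene','flask') if abs(ctr(d)-[437,307]).max()<12]; bs=env.outline_of('scene','bowl')[:1]
t=cam('top'); ft=[d for d in env.outline_of('top','flask') if abs(ctr(d)-[177,276]).max()<12]; bt=env.outline_of('top','bowl')[:1]
if fs and ft: print('flask',tri(ray(s,*ctr(fs[0])),ray(t,*ctr(ft[0]))),fs[0]['box'],ft[0]['box'])
print('bowl',[d['box'] for d in bs],[d['box'] for d in bt])
for n,P in (('s',s),('t',t)): print(n,'pin top expected',proj(P,[.665,-.0335,.116]))
for p in ([.5046,.3495,.105],[.5046,.3495,0]): print(proj(s,p),proj(t,p))
save(t,'top1.png')
a=s['frame'][150:330,220:480]; b=t['frame'][160:340,140:440]
cv2.imwrite('pics/v6.png',np.vstack([np.hstack([cv2.resize(a,(400,277)),cv2.resize(b,(400,277))]),cv2.resize(c['frame'][90:330],(800,300))])[:,:,::-1])
```

```text
14.575 [ 0.6675 -0.0328  0.2234] [3.1092 0.449  0.0027] [-0.0069  0.6387  0.0248  1.4412 -0.0171  1.0602 -1.2626]
flask [0.5038 0.3487 0.0543] [421.0, 284.3, 456.3, 331.4] [160.2, 262.5, 198.7, 293.1]
bowl [[325.4, 192.5, 357.4, 217.4]] [[334.2, 281.0, 371.3, 310.4]]
s pin top expected [272.9894 224.2722]
t pin top expected [363.3072 196.5106]
[441.4202 293.9806] [168.1765 274.0487]
[433.0731 320.947 ] [183.5707 277.8934]
```

View pics/v6.png

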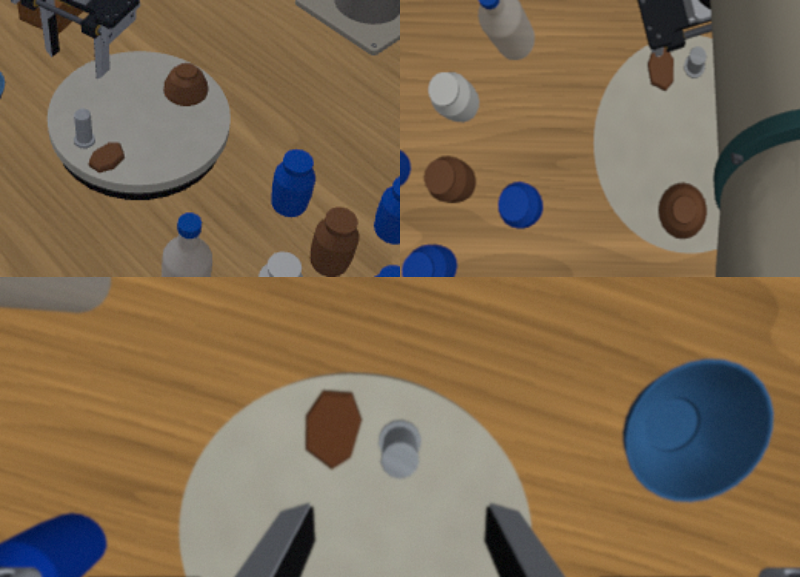

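The picture shows the pin standing home with its collar on the wheel (crop-right (696,62)), the sherd at (660,70) and the bowl (683,210) having ridden round. Now I move above the brown flask.

Request:
drive_tool(motion=[{"delta_pos":[-0.0078,-0.0644,-0.003],"rot":[0,0,0],"jaw":-1},{"delta_pos":[-0.0078,-0.0644,-0.003],"rot":[0,0,0],"jaw":-1},{"delta_pos":[-0.0078,-0.0644,-0.003],"rot":[0,0,0],"jaw":-1},{"delta_pos":[-0.0078,-0.0644,-0.003],"rot":[0,0,0],"jaw":-1},{"delta_pos":[-0.0078,-0.0644,-0.003],"rot":[0,0,0],"jaw":-1},{"delta_pos":[-0.0078,-0.0644,-0.003],"rot":[0,0,0],"jaw":-1},{"delta_pos":[-0.0078,-0.0644,-0.003],"rot":[0,0,0],"jaw":-1},{"delta_pos":[-0.0078,-0.0644,-0.003],"rot":[0,0,0],"jaw":-1},{"delta_pos":[0,0,0],"rot":[0,0,0],"jaw":-1},{"delta_pos":[0,0,0],"rot":[0,0,0],"jaw":-1}])

```text
time_s: 16.18
tcp_pos: [0.5029, 0.3473, 0.2414]
eef_rot: [3.108, 0.448, -0.001]
wrist_force: [0.9, -0.9, -0.3]
gripper_width: 1.0
gripper_force: 0.0
```

Run:
```python
from h import *
np.set_printoptions(precision=4,suppress=True)
o=env.get_obs(); c=cam('wrist'); print(o['time_s'],o['tcp_pos'],o['eef_rot'],o['wrist_force']); save(c,'w7.png')
Rt=R.from_rotvec(o['eef_rot']).as_matrix()
F=np.array([.504,.349,0]); print('pred top',proj(c,F+[0,0,.105]),'base',proj(c,F))
for d in env.outline_of('wrist','flask'):
    m=d['pixels']; print(d['p'],d['box'],np.argwhere(m).mean(0)[::-1],'col',np.median(c['frame'][m],0))
f=c['frame'].astype(int); hsv=cv2.cvtColor(c['frame'],cv2.COLOR_RGB2HSV)
cv2.imwrite('pics/w7c.png',cv2.resize(c['frame'][120:300,200:440],None,fx=3.3,fy=3.3)[:,:,::-1])
# predicted silhouette of the flask for offsets
prof=[(0,.028),(.03,.031),(.07,.031),(.105,.020)]; a=np.linspace(0,2*np.pi,90)
q=np.array([proj(c,F+[r*np.cos(t),r*np.sin(t),z]) for z,r in prof for t in a]); print('pred box',q.min(0),q.max(0))
for dx in ([.004,0,0],[0,.004,0]):
    q=np.array([proj(c,F+dx+[r*np.cos(t),r*np.sin(t),z]) for z,r in prof for t in a]); print(dx,q.min(0),q.max(0))
```

```text
16.175 [0.5029 0.3473 0.2414] [ 3.1079  0.4483 -0.0005] [ 0.9305 -0.8992 -0.2541]
pred top [317.4166 224.454 ] base [317.8569 203.7764]
0.9 [179.7, 139.5, 257.8, 200.8] [217.9588 167.2944] col [  9.  55. 160.]
0.9 [320.1, 64.7, 383.9, 137.2] [352.0637  99.0674] col [193. 195. 194.]
0.82 [376.0, 231.8, 444.3, 305.0] [404.1424 262.796 ] col [  8.  36. 102.]
0.78 [288.8, 181.3, 350.2, 248.8] [318.6592 214.3135] col [100.  61.  37.]
0.59 [235.5, 265.8, 295.1, 353.1] [268.2301 308.1915] col [  8.  51. 141.]
pred box [286.5493 180.0466] [348.6274 245.9436]
[0.004, 0, 0] [287.5885 176.728 ] [349.8444 242.3405]
[0, 0.004, 0] [282.6747 179.0725] [344.8065 244.8867]
```

View pics/w7c.png

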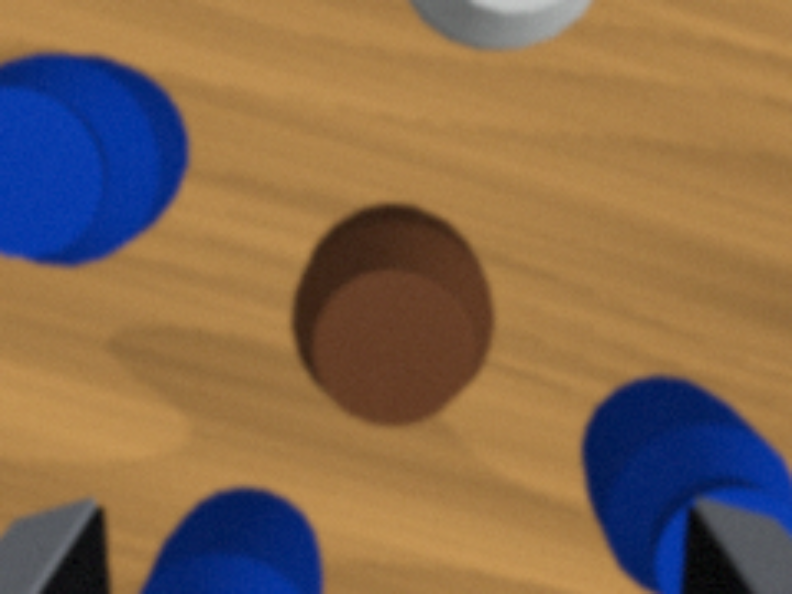

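The wrist crop (tenth and last picture) shows the brown flask centred at (394,315) in the crop, silhouette 288.8 to 349.4 px, within 2 mm of the prediction and directly under the TCP. Descending to grip.

Request:
drive_tool(motion=[{"delta_pos":[-0.001,0.0005,0.065],"rot":[0,0,0],"jaw":-1},{"delta_pos":[0,0,0.065],"rot":[0,0,0],"jaw":-1},{"delta_pos":[0,0,0.065],"rot":[0,0,0],"jaw":-1},{"delta_pos":[0,0,0.064],"rot":[0,0,0],"jaw":-1},{"delta_pos":[0,0,0],"rot":[0,0,0],"jaw":1},{"delta_pos":[0,0,0],"rot":[0,0,0],"jaw":1},{"delta_pos":[0,0,0],"rot":[0,0,0],"jaw":1},{"delta_pos":[0,0,0],"rot":[0,0,0],"jaw":1},{"delta_pos":[0,0,0],"rot":[0,0,0],"jaw":1},{"delta_pos":[0,0,0],"rot":[0,0,0],"jaw":1}], force=25)

```text
time_s: 17.52
tcp_pos: [0.5036, 0.3483, 0.037]
eef_rot: [-3.108, -0.449, -0.006]
wrist_force: [-1.1, -0.6, 7.7]
gripper_width: 0.656
gripper_force: 25.0
```

Gripped (width 61.7 mm). Lifting and carrying over the wheel centre.

Request:
drive_tool(motion=[{"delta_pos":[0,0,-0.03],"rot":[0,0,0],"jaw":1},{"delta_pos":[0,0,-0.06],"rot":[0,0,0],"jaw":1},{"delta_pos":[0,0,-0.07],"rot":[0,0,0],"jaw":1},{"delta_pos":[0,0,-0.05],"rot":[0,0,0],"jaw":1},{"delta_pos":[0,0,0],"rot":[0,0,0],"jaw":1}])

```text
time_s: 18.15
tcp_pos: [0.5037, 0.349, 0.2064]
eef_rot: [-3.106, -0.448, -0.01]
wrist_force: [-0.3, -0.0, -4.2]
gripper_width: 0.655
gripper_force: 25.0
```

Request:
drive_tool(motion=[{"delta_pos":[-0.0043,0.033,0],"rot":[0,0,0],"jaw":1},{"delta_pos":[-0.0087,0.067,0],"rot":[0,0,0],"jaw":1},{"delta_pos":[-0.0087,0.067,0],"rot":[0,0,0],"jaw":1},{"delta_pos":[-0.0087,0.067,0],"rot":[0,0,0],"jaw":1},{"delta_pos":[-0.0087,0.067,0],"rot":[0,0,0],"jaw":1},{"delta_pos":[-0.0087,0.067,0],"rot":[0,0,0],"jaw":1},{"delta_pos":[-0.0087,0.067,0],"rot":[0,0,0],"jaw":1},{"delta_pos":[-0.0043,0.034,0],"rot":[0,0,0],"jaw":1},{"delta_pos":[0,0,0],"rot":[0,0,0],"jaw":1},{"delta_pos":[0,0,0],"rot":[0,0,0],"jaw":1}])

```text
time_s: 19.4
tcp_pos: [0.5603, -0.0245, 0.2014]
eef_rot: [-3.108, -0.45, 0.004]
wrist_force: [0.2, -0.5, -4.0]
gripper_width: 0.659
gripper_force: 25.0
```

Request:
drive_tool(motion=[{"delta_pos":[0.0015,0.001,0.05],"rot":[0,0,0],"jaw":1},{"delta_pos":[0,0,0.05],"rot":[0,0,0],"jaw":1},{"delta_pos":[0,0,0.025],"rot":[0,0,0],"jaw":1},{"delta_pos":[0,0,0],"rot":[0,0,0],"jaw":1},{"delta_pos":[0,0,0],"rot":[0,0,0],"jaw":1}])

```text
time_s: 20.02
tcp_pos: [0.5634, -0.0252, 0.1033]
eef_rot: [-3.109, -0.451, -0.002]
wrist_force: [0.5, 0.3, -2.6]
gripper_width: 0.658
gripper_force: 25.0
```

Request:
drive_tool(motion=[{"delta_pos":[0,0,0.008],"rot":[0,0,0],"jaw":1},{"delta_pos":[0,0,0.005],"rot":[0,0,0],"jaw":1},{"delta_pos":[0,0,0],"rot":[0,0,0],"jaw":1},{"delta_pos":[0,0,0],"rot":[0,0,0],"jaw":1}])

```text
time_s: 20.52
tcp_pos: [0.5629, -0.0264, 0.0924]
eef_rot: [3.109, 0.449, 0.0]
wrist_force: [-0.2, -0.2, -4.6]
gripper_width: 0.657
gripper_force: 25.0
```

Request:
drive_tool(motion=[{"delta_pos":[0,0,0.002],"rot":[0,0,0],"jaw":1},{"delta_pos":[0,0,0.0015],"rot":[0,0,0],"jaw":1},{"delta_pos":[0,0,0],"rot":[0,0,0],"jaw":1},{"delta_pos":[0,0,0],"rot":[0,0,0],"jaw":1}])

```text
time_s: 21.02
tcp_pos: [0.563, -0.0265, 0.091]
eef_rot: [3.109, 0.449, 0.001]
wrist_force: [-3.9, -0.5, 8.6]
gripper_width: 0.659
gripper_force: 25.0
```

The flask is down at TCP 0.091, as expected. I relieve the load, open, and rise straight up.

Request:
drive_tool(motion=[{"delta_pos":[0,0,-0.0015],"rot":[0,0,0],"jaw":1},{"delta_pos":[0,0,0],"rot":[0,0,0],"jaw":-1},{"delta_pos":[0,0,0],"rot":[0,0,0],"jaw":-1},{"delta_pos":[0,0,0],"rot":[0,0,0],"jaw":-1},{"delta_pos":[0,0,0],"rot":[0,0,0],"jaw":-1},{"delta_pos":[0,0,-0.05],"rot":[0,0,0],"jaw":-1},{"delta_pos":[0,0,-0.07],"rot":[0,0,0],"jaw":-1},{"delta_pos":[0,0,-0.07],"rot":[0,0,0],"jaw":-1},{"delta_pos":[0,0,0],"rot":[0,0,0],"jaw":-1},{"delta_pos":[0,0,0],"rot":[0,0,0],"jaw":-1}])

```text
time_s: 22.28
tcp_pos: [0.5623, -0.0263, 0.2423]
eef_rot: [-3.109, -0.449, 0.001]
wrist_force: [0.4, 1.1, -0.9]
gripper_width: 0.999
gripper_force: 0.0
```

Run:
```python
from h import *
np.set_printoptions(precision=4,suppress=True)
ctr=lambda d:np.argwhere(d['pixels']).mean(0)[::-1]
o=env.get_obs(); print(o['time_s'],o['tcp_pos'],o['wrist_force'],o['gripper_width'])
a=np.linspace(0,2*np.pi,90)
def box(c,P,prof):
    q=np.array([proj(c,np.array(P)+[r*np.cos(t),r*np.sin(t),z]) for z,r in prof for t in a]); return np.r_[q.min(0),q.max(0)]
fl=[(0,.028),(.03,.031),(.07,.031),(.105,.020)]; pn=[(0.044,.017),(.05,.017),(.106,.013)]
for n in ('scene','top','wrist'):
    c=cam(n); print(n,'pred flask',box(c,[.562,-.0255,.054],fl),'pred pin',box(c,[.665,-.0345,.010],pn))
    for t in ('flask','pin','bowl','sherd_mid'):
        for d in env.outline_of(n,t)[:6]:
            m=d['pixels']
            if d['p']>.4: print('  ',t,round(d['p'],2),d['box'],'col',np.median(c['frame'][m],0), atz(c,*ctr(d),{'flask':.106,'pin':.1,'bowl':.075,'sherd_mid':.066}[t])[:2])
```

```text
22.275 [ 0.5623 -0.0263  0.2423] [ 0.4187  1.0934 -0.9002] 0.9990041078550926
scene pred flask [296.1789 187.9001 321.7136 232.0722] pred pin [267.1701 220.0503 281.2358 246.6186]
   flask 0.85 [295.1, 186.8, 324.5, 233.9] col [62. 42. 31.] [ 0.5614 -0.0267]
   flask 0.83 [452.1, 322.2, 486.3, 366.4] col [ 10.  43. 103.] [0.5535 0.4681]
   flask 0.66 [387.7, 312.6, 418.1, 359.6] col [114. 114. 116.] [0.6448 0.3672]
   flask 0.65 [396.0, 247.1, 426.1, 292.2] col [  9.  40. 100.] [0.5068 0.261 ]
   flask 0.62 [458.5, 266.0, 496.0, 307.2] col [  9.  41. 102.] [0.4274 0.3886]
   pin 0.69 [268.8, 219.9, 283.5, 247.7] col [82. 85. 90.] [ 0.6724 -0.0222]
   bowl 0.69 [325.4, 192.6, 355.7, 219.9] col [69.  47.  33.5] [ 0.4724 -0.0101]
   sherd_mid 0.82 [281.8, 244.1, 300.5, 260.8] col [86. 58. 40.] [0.6631 0.0248]
top pred flask [342.55   231.2192 375.4415 264.8047] pred pin [352.9663 190.2041 370.3032 211.4967]
   flask 0.96 [163.2, 206.8, 195.8, 240.8] col [152.  151.  147.5] [0.608  0.3332]
   flask 0.78 [104.0, 251.8, 146.5, 284.9] col [ 16.  52. 122.] [0.517  0.4348]
   flask 0.7 [214.1
[... 170 characters left out ...]
2.5, 311.8] col [79. 54. 37.] [ 0.467  -0.0129]
   sherd_mid 0.56 [323.0, 193.6, 347.7, 215.3] col [93. 62. 43.] [0.6655 0.0216]
wrist pred flask [281.6736 187.8969 353.9516 267.7907] pred pin [339.3658  96.6019 380.5282 135.9444]
   flask 0.87 [285.3, 190.4, 357.2, 267.9] col [85. 51. 31.] [ 0.5605 -0.0277]
   flask 0.85 [2.6, 29.5, 23.1, 84.8] col [117. 118. 116.] [0.6242 0.2512]
   pin 0.6 [340.6, 93.0, 380.6, 132.3] col [128. 133. 137.] [ 0.6649 -0.032 ]
   bowl 0.84 [253.2, 262.8, 319.4, 329.3] col [78. 48. 29.] [ 0.4737 -0.0151]
   bowl 0.74 [175.3, 57.2, 462.9, 339.8] col [155. 152. 140.] [ 0.5866 -0.0209]
   sherd_mid 0.65 [279.3, 70.8, 326.3, 140.5] col [92. 58. 37.] [0.6626 0.0194]
```

Flask, pin, bowl and sherd match their predicted outlines in the scene and wrist views to within a few pixels. The top view is partly blocked by the arm. The flask stands within about 3 mm of the wheel's centre and the hand is clear.

```bash
python3 -c "
from rig import env
print(env.hand_in())"
```

```text
the job is handed in; nothing more can be done
None
```

I handed the job in at about 22 s of the 72 s: the pin is home with its collar on the wheel, and the brown flask stands upright within about 3 mm of the wheel's centre; the bowl and sherd rode round in place, and no verdict was returned.

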